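# Wedge the lens cradle tight in the bench clamp

## Robot

A 6-joint arm with a two-finger parallel gripper is mounted at the origin on the work surface. World frame = base frame: x ahead of the robot, y to its left, z up, the work surface at z = 0. Lengths are in m, angles in rad, forces in N, time in s.
With the tool pointing down it reaches from about 0.4 to 0.925 m from the base axis. Payload 3.4 kg.
Tool frame: the origin (TCP) lies on the centre line of the jaws, within the pads' length; the fingertips stand 17 mm ahead of it and the grasp point (between the pads) lies 2 mm behind it (robot.tips_ahead is the distance from the TCP to the fingertips, in m); z points along the fingers, y is the direction in which the jaws open and shut (so a half turn about z gives the same grasp; the last joint's range is limited). The gripper opens to 85 mm and grips with 20 to 120 N. Pads are 22 mm wide; open, the fingers measure 114 mm over their backs; the gripper's body (76 mm by 85 mm) begins 54 mm behind the grasp point. The pads swing forward as they close: fully open they stand 13 mm farther back than shut.
Start: joints at [-1.266, 0.307, 1.506, -0, 1.328, -0.073], TCP at [0.213, -0.534, 0.248] pointing down, gripper open.
Joint ranges: [-3.12, 3.12], [-1.05, 2.28], [0.14, 2.33], [-1.42, 4.57], [0.1, 2.73], [-2.68, 2.68]. Speed limits (rad/s): [2.57, 2.57, 3.14, 3.14, 3.14, 3.14].

## Interface

Orientations are given as [roll, pitch, yaw] about the fixed x, y, z axes, in that order (R = Rz(yaw) Ry(pitch) Rx(roll)).
In Python, from bench import get_obs, eyes, finish_job, finder, robot gives the robot as it stands.
- The arm moves only by the tool step_arm, never from a script. Its arguments are lists of equal length, an entry for each row: "twist": the turn, a rotation vector about the tool's x, y, z in rad, a list of three; "linear": the shift along the tool's x, y, z in mm, a list of three; "gripper": the gripper command: -1 is shut, 1 is fully open, values between are in proportion. In form: {"twist": [[ax, ay, az], ...], "linear": [[x, y, z], ...], "gripper": [gripper, ...]}. A call has 1 to 12 rows; each row is the pose to reach, as a shift and turn from the pose measured when the call began, along the tool's axes at that moment; what a row does not reach only later rows make up. A row lasts 1/10 s, in which the tool goes at most 50 mm and 8.59 degrees, less where a joint would pass 70% of its speed; a pose out of reach is approached as far as the arm can. A call with a gripper value outside its range is refused whole. The fingers move at their own pace and stop on an object; "squeeze" is the grip in N (left out, the last holds). Time passes only in rows, so rows that repeat a pose let the fingers close. It gives the time, the measured TCP pose, the force and the opening at its end, in the units of the state.
- get_obs(): the state, without advancing time (a new reading comes with each control period).
- eyes.camera(name): name is "scene" or "top" or "wrist"; returns a dict with "image" (420x560x3 uint8, red, green, blue), "mtx" (3x3 intrinsics, pixels), "k1" (the pictures are not rectified: a ray, as slopes to the right and down, at radius r is drawn at 1 + k1 r^2 times it, then the intrinsics apply), "eye" and "rotation" of the camera in the world. Camera axes: x right, y down, z forward; pixel columns grow to the right and rows downward; lengths in m; the calibration is good to about 2 mm. A picture is of the moment at which its call begins. There is no depth.
- finish_job(): hands the job in, once; it reports no verdict.
Trained networks look in a picture, given as the dict that the camera call returned (one of the last four; its "shot" number tells which), for a name from the list of things; names that differ only in an ending like _2 or _b are one class to them, and where a whole thing is asked for, a point or a joint stands for the part that bears it (a point fixed in the world has none). Each returns a list of dicts, best first, with "p" (0 to 1); they miss things now and then, are a little off and sometimes report something else, mostly with a low value. They report only what shows in the picture. A call takes as long as a camera call. They do not tell look-alikes from the thing itself.
- finder.look_for(picture, target): "centre" ([column, row] in pixels, amid what is visible of it).
- finder.cut_out(picture, target): "pixels" (420x560 bool, what is visible of it) and "centre" ([column, row] in pixels, amid what is visible of it).
The state is a dict: "time_s": time; "joint_pos": joint angles; "joint_vel": joint speeds; "effort": joint torques, N m; "tool_pos": TCP position; "tool_rot": TCP orientation; "ft_force": force on the tool from outside, world axes, zero at the start; "torque": the same for the moment, N m; "finger_gap": opening from 0.0 (shut) to 1.0 (fully open).
Only numpy, scipy, OpenCV 4.12 (cv2) and the standard library are available. Lean on these libraries where they do the work, as an engineer would, in place of code of your own. Each camera call takes 0.05 s, during which the arm holds its last target.

## Task

Take the orange wedge out of its wooden rack, stand it thin end down in the middle of the gap between the steel jaw and the aluminium lens cradle, and let go of it. Then tap it down from above, firmly but gently, until it goes no further, so that the cradle is pushed against its end stop and stays tight; too hard a squeeze would harm the lens mount. Leave the wedge standing there and leave the other things on the bench alone.

Things in the scene. Friction and masses are not known exactly. Their poses are not given: they have to be found in the camera images.
- wedge: orange anodised aluminium wedge, about 100 g (0.07 to 0.14 kg), loose. Straight taper on both broad faces: 5.5 mm thick (local x) at the thin end, growing 0.18 mm per mm to 22.6 mm at the thick end; 30 mm wide (local y, parallel sides, good to grip); 95 mm long (local z). Origin: centre of the thin end; z points to the thick end. At the start it stands thin end down in the rack's slot, the top 53 mm showing
- wedge_top (a point): centre of the wedge's flat thick end (22.6 x 30 mm), the face to tap; 95 mm along the wedge's z from its origin. Pushing down with 5 to 9 N slides wedge and cradle along; once the cradle is at its stop 10 to 20 N makes it tight (over 10 N of squeeze left after letting go; friction holds the wedge). Pushes or blows over about 25 N squeeze the cradle with over 35 N and harm the lens mount
- rack: wooden block 60 x 65 x 50 mm, fixed, with a slot 42 mm deep that holds the wedge at the start; it stands left or right of the clamp. Origin: centre of its underside
- clamp: grey bench clamp, fixed: base 190 (x) x 110 (y) x 25 mm; end stop with rubber pad at +x; dark steel jaw fixed at -x, 100 mm tall, 80 mm wide. The jaw's gap face leans back to match the wedge, 45 mm tall, open below; its top edge lies at x = -38 mm +-1.75 mm, other each run, so the wedge ends 50 to 69 mm below the lips: feel for it. Origin: centre of underside; y runs along the gap
- cradle: aluminium lens cradle with a black lens barrel (54 mm across, top 108 mm above the bench), slides only along the clamp's x, about 5 N friction. Its gap face mirrors the jaw's. It starts 2.5 to 4.5 mm short of the end stop, the gap at the lips 10 to 15.5 mm wide; the driven wedge slides it in +x to the stop (gap 14.5 to 18 mm). Origin: 75 mm below point cradle_lip; axes as the clamp's
- cradle_lip (a point): middle of the top edge of the cradle's gap face, 100 mm above the bench (edge 70 mm long along y)
- bumper: blue silicone camera bumper, open frame 112 x 75 x 30 mm, loose, on the other side of the clamp from the rack; origin: centre of underside; leave alone
- filter: polarizer filter, black ring 72 mm across, 7 mm high, loose; origin: underside; leave alone
- spanner: steel lens spanner 150 x 60 x 14 mm, loose; origin: underside of its bar; leave alone
- driver: screwdriver lying on the bench; leave alone
- cap: black lens cap 60 mm across, loose; leave alone
- jar: small closed jar 52 mm across, 70 mm high, loose; leave alone
Not all that is in view belongs to the job. Several things have the shape of the wedge; the one meant has the colours described above.

How it is judged:
On the way, in this order (a step that is already met when the one before it is completed fails the run):
1. the wedge stands upright in the gap, thin end at least 12 mm below the lips, let go, the cradle not yet at its stop (angle between wedge's own z axis and vertical below 0.12 rad and y of wedge in the frame of clamp between -0.012 and 0.012 m and x of wedge in the frame of clamp above -0.038 m and x of wedge in the frame of cradle_lip below 0 m and angle between the x axis of wedge and the x axis of clamp, either way round below 0.12 rad and contact force between the fingers and wedge below 0.1 N and z of wedge in the frame of cradle_lip below -0.012 m and not (x of cradle_lip in the frame of clamp above -0.02275 m)), for 0.2 s.
2. the wedge is driven down until the cradle is at its end stop and it presses on the cradle (angle between wedge's own z axis and vertical below 0.12 rad and y of wedge in the frame of clamp between -0.012 and 0.012 m and x of wedge in the frame of clamp above -0.038 m and x of wedge in the frame of cradle_lip below 0 m and angle between the x axis of wedge and the x axis of clamp, either way round below 0.12 rad and contact force between wedge and cradle above 10 N and x of cradle_lip in the frame of clamp above -0.02275 m), for 0.1 s.
At the end, for the whole second after the job is handed in: Wedge thin end down in the gap, upright and square within 0.12 rad, within 12 mm of the middle of the gap's length, at rest, let go; cradle within 1 mm of its end stop; the wedge by itself presses on the cradle with over 10 N (all of step 2 and contact force between the fingers and wedge below 0.1 N and linear speed of wedge below 0.005 m/s); the robot touches nothing.
It fails at once if the wedge is driven too hard: it squeezes the cradle with more than 35 N (contact force between wedge and cradle above 35 N).
It fails at once if another thing on the bench is moved by more than 20 mm (distance of any of bumper, filter, spanner, driver, cap, jar from where it was at the start of the episode above 0.02 m).
It also fails if it takes over 51 s, if anything falls off the work surface, if the arm or the gripper's body presses on something with over 40 N, if the wrist force passes 120 N, or if a joint passes its speed limit or range.

## Working session

There is one attempt and no reset: what is moved stays moved. The work goes in short steps, Python scripts to look and compute and a tool call to move; the robot and the scene stay as the last step left them, time stands still between calls to the robot, and variables do not carry over. Pictures are saved under pics/ and viewed, and the job is handed in when it is done.

Besides the shell and the picture viewer there is one more tool, called after "Call:" as name(argument=value, ...) on one line, values as JSON. step_arm: Moves the arm, as the interface text tells. Its arguments: {"type":"object","properties":{"twist":{"type":"array","items":{"type":"array","items":{"type":"number"}}},"linear":{"type":"array","items":{"type":"array","items":{"type":"number"}}},"gripper":{"type":"array","items":{"type":"number"}},"squeeze":{"type":"number"}},"required":["twist","linear","gripper"]}

```bash
mkdir -p pics; ls; python3 - <<'E'
from bench import get_obs, eyes, finder, robot
import cv2, pickle
o=get_obs();print(o['time_s'],o['tool_pos'],o['tool_rot'],o['ft_force'],o['finger_gap'],robot.tips_ahead)
for n in ['scene','top']:
    c=eyes.camera(n); cv2.imwrite(f'pics/{n}0.png',c['image'][:,:,::-1]); pickle.dump(c,open(f'{n}0.pkl','wb'))
    print(n,c['eye'],c['mtx'],c['k1'],c['rotation'])
    for t in ['wedge','rack','clamp','cradle_lip','wedge_top','cradle','bumper']:
        print(t,[(round(d['p'],2),[round(x) for x in d['centre']]) for d in finder.look_for(c,t)][:4])
E
```

```text
pics
0.0 [ 0.21240659 -0.53361886  0.24737921] [-3.13952843e+00 -1.13453961e-04  3.78814085e-01] [ 0.21941197  0.21494495 -0.31936266] 1.002621577867832 0.017
scene [1.11580811 0.530296   0.67579333] [[381.55927741   0.         283.39366015]
 [  0.         381.55927741 212.38949886]
 [  0.           0.           1.        ]] -0.0977217542054135 [-2.24265428 -0.01237453  2.40174711]
wedge [(0.98, [388, 241]), (0.73, [360, 254]), (0.66, [397, 267])]
rack [(0.93, [391, 286])]
clamp [(0.77, [281, 220])]
cradle_lip [(0.9, [282, 204])]
wedge_top [(0.91, [390, 243]), (0.81, [398, 271]), (0.58, [359, 256]), (0.54, [392, 287])]
cradle [(0.76, [284, 206]), (0.41, [397, 270])]
bumper [(0.72, [258, 175])]
top [ 0.51166366 -0.01557034  1.22107191] [[458.70476654   0.         282.74715863]
 [  0.         458.70476654 218.92396011]
 [  0.           0.           1.        ]] -0.13451948549483908 [-3.04807173e+00 -1.02943139e-03 -1.56409871e+00]
wedge [(0.53, [192, 279]), (0.48, [200, 240]), (0.42, [160, 242])]
rack [(0.69, [171, 249])]
clamp [(0.63, [298, 229])]
cradle_lip [(0.67, [297, 233])]
wedge_top [(0.7, [191, 274]), (0.66, [198, 242]), (0.46, [166, 246])]
cradle [(0.73, [296, 232]), (0.21, [123, 220])]
bumper [(0.8, [390, 269]), (0.21, [163, 247])]
```

View pics/scene0.png

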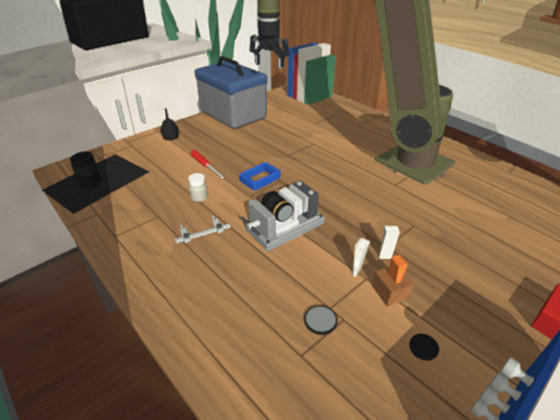

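View pics/top0.png

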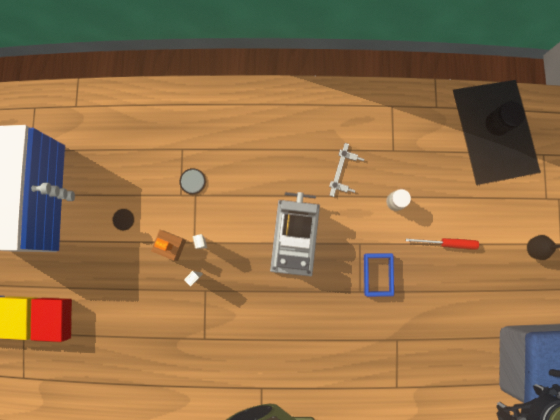

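```bash
python3 - <<'E'
import cv2,pickle
c=pickle.load(open('top0.pkl','rb'))['image'][:,:,::-1]
cv2.imwrite('pics/topz.png',cv2.resize(c[190:310,110:310],None,fx=4,fy=4,interpolation=cv2.INTER_CUBIC))
c=pickle.load(open('scene0.pkl','rb'))['image'][:,:,::-1]
cv2.imwrite('pics/scz.png',cv2.resize(c[140:330,230:430],None,fx=3.1,fy=3.1,interpolation=cv2.INTER_CUBIC))
E
```

```text
(no output)
```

View pics/topz.png

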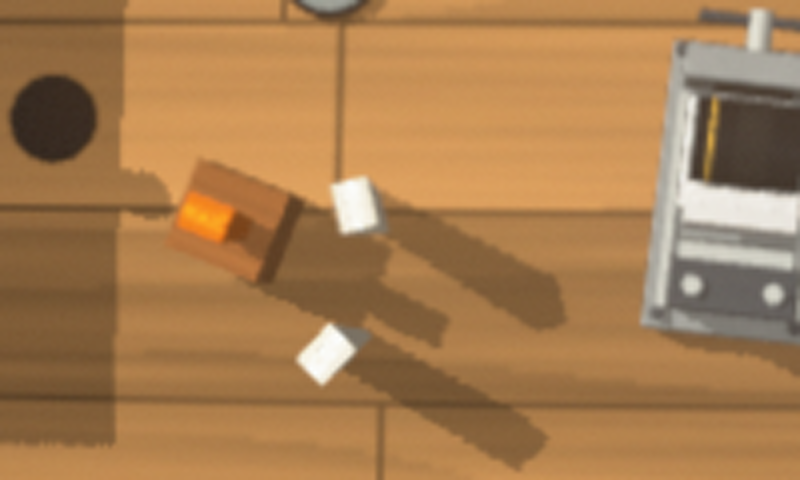

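View pics/scz.png

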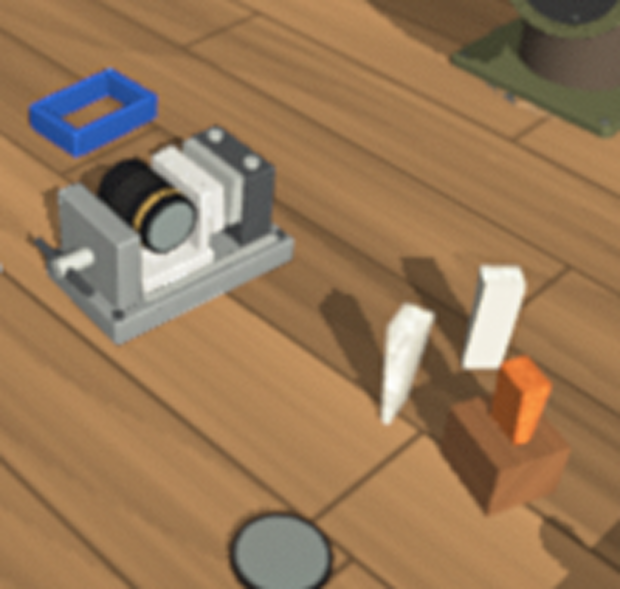

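```bash
cat > h.py <<'E'
import numpy as np, cv2
from scipy.spatial.transform import Rotation as R
def rot(c): return R.from_euler('xyz',c['rotation']).as_matrix()
def ray(c,px):
    px=np.array(px,float).reshape(-1,1,2)
    u=cv2.undistortPoints(px,c['mtx'],np.array([c['k1'],0,0,0]))[:,0]
    d=np.c_[u,np.ones(len(u))]@rot(c).T
    return np.array(c['eye']),d
def onz(c,px,z):
    e,d=ray(c,px); return e+d*((z-e[2])/d[:,2])[:,None]
def proj(c,P):
    P=np.array(P,float).reshape(-1,3); M=rot(c).T
    return cv2.projectPoints(P,cv2.Rodrigues(M)[0],-M@np.array(c['eye']),c['mtx'],np.array([c['k1'],0,0,0]))[0][:,0]
def tri(cs,pxs):
    A=np.zeros((3,3));b=np.zeros(3)
    for c,p in zip(cs,pxs):
        e,d=ray(c,p);d=d[0]/np.linalg.norm(d[0]);Q=np.eye(3)-np.outer(d,d);A+=Q;b+=Q@e
    return np.linalg.solve(A,b)
def toolmove(o,P,Rw):
    T=R.from_euler('xyz',o['tool_rot']); 
    return T.inv().apply(np.array(P)-np.array(o['tool_pos']))*1e3,(T.inv()*Rw).as_rotvec()
E
python3 - <<'E'
import pickle
from h import *
t=pickle.load(open('top0.pkl','rb'));s=pickle.load(open('scene0.pkl','rb'))
z=lambda x,y:(110+x/4,190+y/4)
print('wedge top corners',onz(t,[z(190,192),z(236,207),z(222,243),z(177,228)],.103))
print('rack top',onz(t,[z(200,158),z(301,201),z(262,283),z(168,240)],.05))
print('clamp base',onz(t,[z(643,325),z(800,343)],.025))
print('lip tri',tri([t,s],[(297,233),(282,204)]))
print('decoys',onz(t,[z(355,205),z(328,352)],.095))
E
```

```text
wedge top corners [[0.56723942 0.29222538 0.103     ]
 [0.55829719 0.26313967 0.103     ]
 [0.53610355 0.27130799 0.103     ]
 [0.54498813 0.29976105 0.103     ]]
rack top [[0.59191271 0.3008832  0.05      ]
 [0.56478173 0.23405669 0.05      ]
 [0.51194137 0.25818789 0.05      ]
 [0.5387702  0.32041988 0.05      ]]
clamp base [[ 0.48721658  0.01417876  0.025     ]
 [ 0.4761951  -0.08777745  0.025     ]]
lip tri [ 0.58269914 -0.05065261  0.07673365]
decoys [[0.5605854  0.19073753 0.095     ]
 [0.4701577  0.20570948 0.095     ]]
```

```bash
python3 - <<'E'
import cv2,pickle
c=pickle.load(open('top0.pkl','rb'))['image'][:,:,::-1]
cv2.imwrite('pics/topc.png',cv2.resize(c[185:285,250:340],None,fx=6,fy=6,interpolation=cv2.INTER_CUBIC))
c=pickle.load(open('scene0.pkl','rb'))['image'][:,:,::-1]
cv2.imwrite('pics/scc.png',cv2.resize(c[170:255,240:335],None,fx=7,fy=7,interpolation=cv2.INTER_CUBIC))
E
```

```text
(no output)
```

View pics/topc.png

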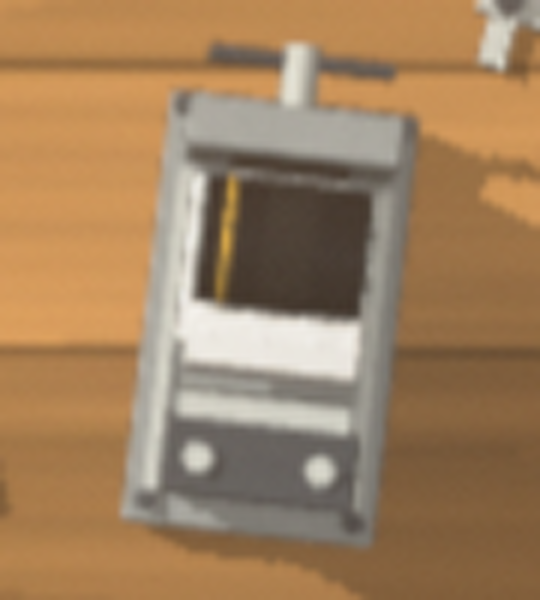

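View pics/scc.png

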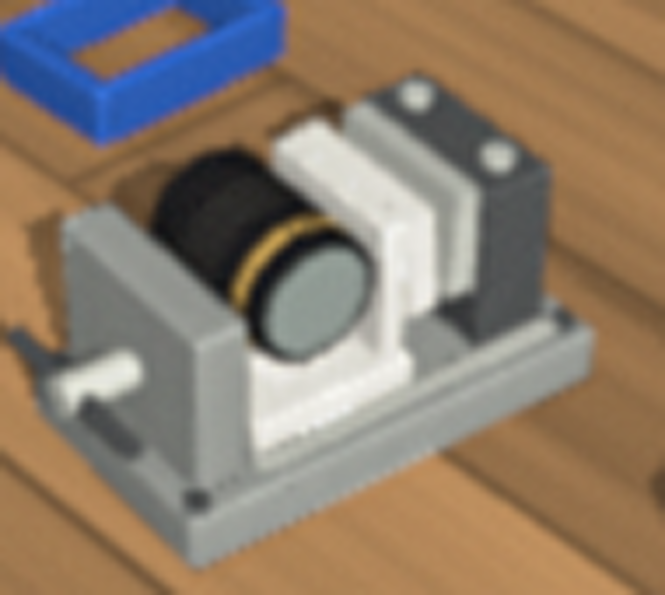

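```bash
python3 - <<'E'
from bench import get_obs
import pickle
from h import *
o=get_obs();print(o['time_s'])
print(toolmove(o,[.50,-.07,.33],R.from_euler('xyz',[np.pi,0,1.6])))
t=pickle.load(open('top0.pkl','rb'))
f=lambda x,y:(250+x/6,185+y/6)
b=onz(t,[f(122,515),f(372,545),f(415,120),f(170,93)],.025);print(b,b.mean(0))
print(onz(t,[f(178,378),f(353,380),f(175,392),f(350,408),f(190,300),f(362,320)],.1))
E
```

```text
0.8
(array([ 438.6889293, -325.0437045,  -81.6745579]), array([ 2.00140475e-05,  2.09379884e-05, -1.22115457e+00]))
[[ 0.48828714  0.01526959  0.025     ]
 [ 0.47600337 -0.09297501  0.025     ]
 [ 0.66127384 -0.11155619  0.025     ]
 [ 0.67243161 -0.00411876  0.025     ]] [ 0.57449899 -0.04834509  0.025     ]
[[ 0.54546852 -0.00897674  0.1       ]
 [ 0.54510353 -0.0802199   0.1       ]
 [ 0.53976802 -0.00779748  0.1       ]
 [ 0.53371133 -0.0790263   0.1       ]
 [ 0.57729043 -0.01364077  0.1       ]
 [ 0.56957705 -0.08383997  0.1       ]]
```

Call:
step_arm(twist=[[0, 0, -0.11], [0, 0, -0.22], [0, 0, -0.33], [0, 0, -0.44], [0, 0, -0.55], [0, 0, -0.67], [0, 0, -0.8], [0, 0, -0.93], [0, 0, -1.07], [0, 0, -1.2], [0, 0, -1.22], [0, 0, -1.22]], linear=[[40, -30, -8], [80, -59, -15], [120, -89, -22], [160, -118, -30], [199, -148, -37], [239, -177, -45], [279, -207, -52], [319, -236, -59], [359, -266, -67], [399, -296, -74], [439, -325, -82], [439, -325, -82]], gripper=[0.3, 0.3, 0.3, 0.3, 0.3, 0.3, 0.3, 0.3, 0.3, 0.3, 0.3, 0.3])

```text
time_s: 2.0
tool_pos: [0.5036, -0.0652, 0.3315]
tool_rot: [3.137, -0.002, 1.606]
ft_force: [-0.6, -0.6, 0.0]
finger_gap: 0.649
```

```bash
python3 - <<'E'
from bench import get_obs, eyes, finder
import pickle,cv2
o=get_obs();print(o['time_s'],o['tool_pos'],o['tool_rot'],o['finger_gap'])
c=eyes.camera('wrist');pickle.dump((o,c),open('w1.pkl','wb'));cv2.imwrite('pics/w1.png',c['image'][:,:,::-1])
print(c['eye'],c['rotation'],c['mtx'][0,0])
E
```

```text
2.0 [ 0.50358782 -0.0651804   0.33151067] [ 3.13717776e+00 -1.88098732e-03  1.60566938e+00] 0.6491960568745433
[0.50058993 0.01043908 0.45646294] [ 2.8408018  -0.00482243  0.03515451] 370.9237996993415
```

View pics/w1.png

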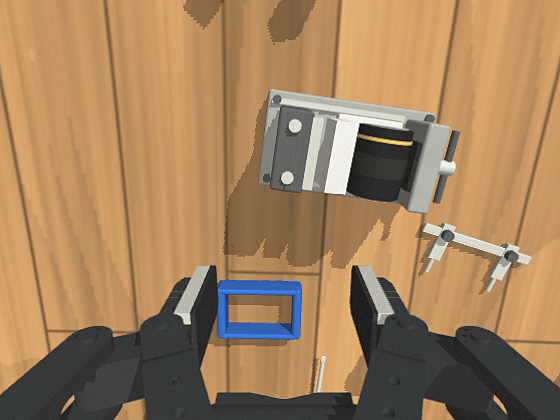

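```bash
python3 - <<'E'
import pickle,cv2
o,c=pickle.load(open('w1.pkl','rb'))
cv2.imwrite('pics/w1z.png',cv2.resize(c['image'][85:220,255:385,::-1],None,fx=4.4,fy=4.4,interpolation=cv2.INTER_CUBIC))
E
```

```text
(no output)
```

View pics/w1z.png

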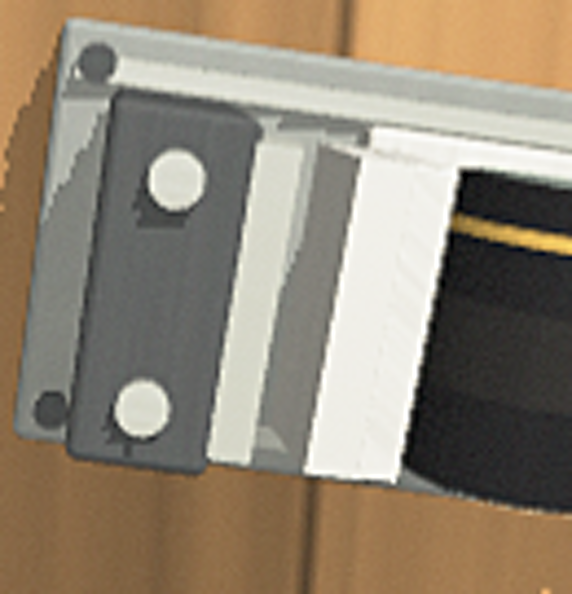

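```bash
cat >> h.py <<'E'
CL=np.array([.5745,-.0483,0]);YAW=-.104
def cf(P,cl=None,yaw=None):
    return R.from_euler('z',YAW if yaw is None else yaw).inv().apply(np.array(P)-(CL if cl is None else cl))
E
python3 - <<'E'
import pickle
from h import *
o,c=pickle.load(open('w1.pkl','rb'))
f=lambda x,y:(255+x/4.4,85+y/4.4)
names=['dkTL','dkTR','dkBR','dkBL','plTL','plTR','plBR','plBL','whTL','whBL','whTR','whBR']
p=[f(110,92),f(262,130),f(205,470),f(72,455),f(262,138),f(305,145),f(252,465),f(207,458),f(360,155),f(305,472),f(460,170),f(398,483)]
for n,w in zip(names,cf(onz(c,p,.1))*1e3): print(n,w.round(1))
print('base',cf(onz(c,[f(68,20),f(15,437)],.025))*1e3, onz(c,[f(68,20),f(15,437)],.025))
P=onz(c,p,.1)
for a,b in [(2,1),(3,0),(7,4),(9,8),(6,5)]:
    d=P[b]-P[a];print(np.arctan2(d[1],d[0])-np.pi/2)
E
```

```text
dkTL [-79.7  40.1 100. ]
dkTR [-46.8  36.9 100. ]
dkBR [-47.3 -38.1 100. ]
dkBL [-77.5 -38.8 100. ]
plTL [-46.5  35.3 100. ]
plTR [-37.2  35.1 100. ]
plBR [-37.  -35.5 100. ]
plBL [-47.3 -35.3 100. ]
whTL [-25.3  34.7 100. ]
whBL [-24.9 -35.5 100. ]
whTR [ -3.6  34.5 100. ]
whBR [ -3.7 -35.1 100. ]
base [[-92.48042051  53.61066297  25.        ]
 [-92.96891351 -54.74749706  25.        ]] [[ 0.48808473  0.01462163  0.025     ]
 [ 0.47634993 -0.09310034  0.025     ]]
-0.11155721862168733
-0.07613316737286935
-0.11557620627482423
-0.09881778334791935
-0.10121363941150752
```

```bash
python3 - <<'E'
from bench import get_obs
from h import *
o=get_obs();print(o['time_s'])
print(toolmove(o,[.552,.281,.22],R.from_euler('xyz',[np.pi,0,2.79])))
E
```

```text
2.05
(array([346.34622938,  61.29561441, 111.03109436]), array([ 1.71484677e-03,  9.14114265e-04, -1.18596840e+00]))
```

Call:
step_arm(twist=[[0, 0, -0.12], [0, 0, -0.24], [0, 0, -0.36], [0, 0, -0.48], [0, 0, -0.6], [0, 0, -0.73], [0, 0, -0.86], [0, 0, -1.0], [0, 0, -1.12], [0, 0, -1.186], [0, 0, -1.186]], linear=[[43, 8, 5], [87, 15, 20], [130, 23, 35], [173, 31, 50], [216, 38, 65], [260, 46, 80], [303, 53, 95], [346, 61, 111], [346, 61, 111], [346, 61, 111], [346, 61, 111]], gripper=[0.3, 0.3, 0.3, 0.3, 0.3, 0.3, 0.3, 0.3, 0.3, 0.3, 0.3])

```text
time_s: 3.15
tool_pos: [0.5517, 0.2793, 0.2193]
tool_rot: [-3.141, 0.001, 2.789]
ft_force: [-0.7, -0.3, 0.5]
finger_gap: 0.65
```

```bash
python3 - <<'E'
from bench import get_obs, eyes, finder
import pickle,cv2
o=get_obs();print(o['time_s'],o['tool_pos'],o['tool_rot'],o['finger_gap'])
c=eyes.camera('wrist');pickle.dump((o,c),open('w2.pkl','wb'));cv2.imwrite('pics/w2.png',c['image'][:,:,::-1])
E
```

```text
3.15 [0.55165229 0.27931149 0.21928389] [-3.14070115e+00  8.40903541e-04  2.78926545e+00] 0.6501949107414472
```

View pics/w2.png

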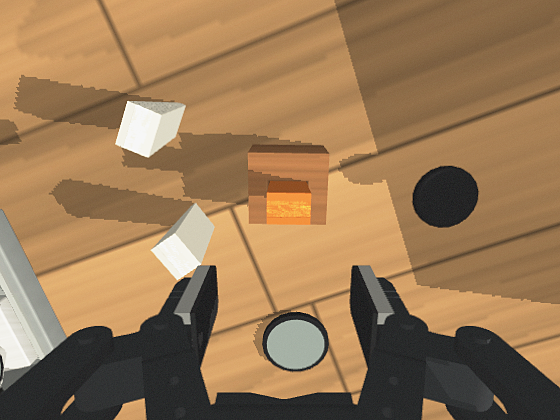

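```bash
python3 - <<'E'
import pickle,cv2
o,c=pickle.load(open('w2.pkl','rb'))
cv2.imwrite('pics/w2z.png',cv2.resize(c['image'][140:230,240:340,::-1],None,fx=6,fy=6,interpolation=cv2.INTER_CUBIC))
E
```

```text
(no output)
```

View pics/w2z.png

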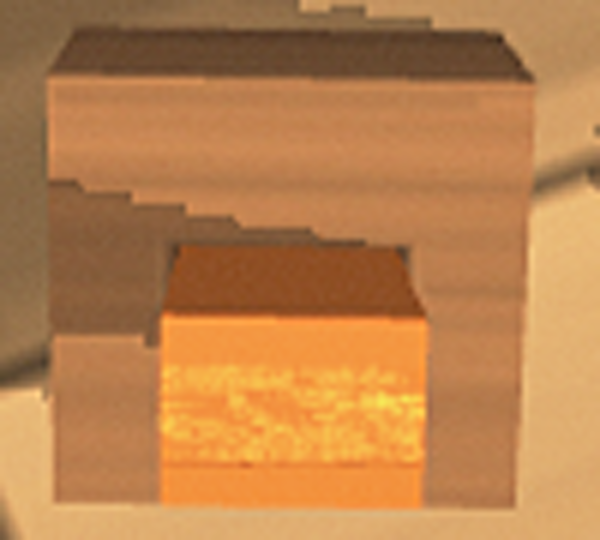

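```bash
python3 - <<'E'
import pickle
from h import *
o,c=pickle.load(open('w2.pkl','rb'))
f=lambda x,y:(240+x/6,140+y/6)
p=[f(162,316),f(428,318),f(424,507),f(160,505),f(425,466)]
P=onz(c,p,.103);T=R.from_euler('xyz',o['tool_rot'])
print(T.inv().apply(P-o['tool_pos'])*1e3)
P2=onz(c,[f(48,75),f(533,82),f(516,507),f(54,503)],.05);print(T.inv().apply(P2-o['tool_pos'])*1e3)
E
```

```text
[[ 12.18794866 -11.21017673 116.28372128]
 [ 11.9673497   18.56612513 116.25736119]
 [-10.49769598  18.61752991 116.27620631]
 [-10.26767268 -11.73303996 116.30307044]
 [ -5.52201851  18.62183841 116.27201841]]
[[ 31.03875759 -28.23188551 169.28308422]
 [ 30.13118028  35.82805124 169.22673794]
 [-29.49789174  35.66307455 169.27702734]
 [-28.93220065 -29.10845847 169.33429551]]
```

Call:
step_arm(twist=[[0, 0, 0], [0, 0, 0], [0, 0, 0], [0, 0, 0], [0, 0, 0], [0, 0, 0], [0, 0, 0], [0, 0, 0], [0, 0, 0], [0, 0, 0], [0, 0, 0]], linear=[[1, 3.6, 40], [1, 3.6, 80], [1, 3.6, 115], [1, 3.6, 136], [1, 3.6, 136], [1, 3.6, 136], [1, 3.6, 136], [1, 3.6, 136], [1, 3.6, 136], [1, 3.6, 136], [1, 3.6, 136]], gripper=[0.3, 0.3, 0.3, 0.3, 0.3, -1, -1, -1, -1, -1, -1], squeeze=50)

```text
time_s: 4.3
tool_pos: [0.5534, 0.283, 0.0854]
tool_rot: [3.14, 0.004, 2.787]
ft_force: [-0.2, -1.6, 6.3]
finger_gap: 0.346
```

```bash
python3 - <<'E'
from bench import get_obs
o=get_obs();print(o['time_s'],o['tool_pos'],o['tool_rot'],o['finger_gap'],o['ft_force'])
E
```

```text
4.3 [0.55340261 0.28304102 0.08535675] [3.1401852  0.00394886 2.78748004] 0.346274380420199 [-0.18594704 -1.58183334  6.34525625]
```

Call:
step_arm(twist=[[0, 0, 0], [0, 0, 0], [0, 0, 0], [0, 0, 0], [0, 0, 0], [0, 0, 0], [0, 0, 0]], linear=[[0, 0, -15], [0, 0, -40], [0, 0, -75], [0, 0, -115], [0, 0, -150], [0, 0, -165], [0, 0, -165]], gripper=[-1, -1, -1, -1, -1, -1, -1])

```text
time_s: 5.0
tool_pos: [0.5541, 0.284, 0.2538]
tool_rot: [3.135, 0.009, 2.788]
ft_force: [-0.2, 0.1, -2.0]
finger_gap: 0.342
```

```bash
python3 - <<'E'
from bench import get_obs, eyes
import pickle,cv2
from h import *
o=get_obs();print(o['time_s'],o['tool_pos'],o['tool_rot'],o['finger_gap'],o['ft_force'])
c=eyes.camera('wrist');pickle.dump((o,c),open('w3.pkl','wb'));cv2.imwrite('pics/w3.png',c['image'][:,:,::-1])
tgt=CL+R.from_euler('z',YAW).apply([-31.1e-3,-.4e-3,0]);print(tgt)
print(toolmove(o,[tgt[0],tgt[1],.25],R.from_euler('xyz',[np.pi,0,np.pi+YAW])))
E
```

```text
5.0 [0.55408    0.28396813 0.25381209] [3.13538275 0.00858158 2.78766826] 0.34236947416381175 [-0.16445923  0.07387875 -1.9834429 ]
[ 0.54352651 -0.04546927  0.        ]
(array([-104.24101068, -312.6996556 ,    2.76503288]), array([ 0.00510513,  0.00931283, -0.2498954 ]))
```

View pics/w3.png

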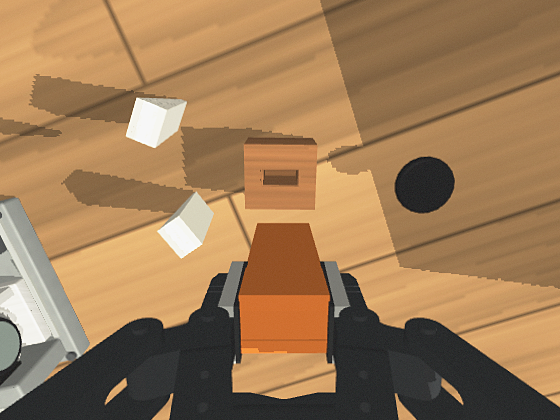

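```bash
python3 - <<'E'
import pickle,cv2
o,c=pickle.load(open('w3.pkl','rb'))
cv2.imwrite('pics/w3z.png',cv2.resize(c['image'][210:365,220:350,::-1],None,fx=3.8,fy=3.8,interpolation=cv2.INTER_CUBIC))
E
```

```text
(no output)
```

View pics/w3z.png

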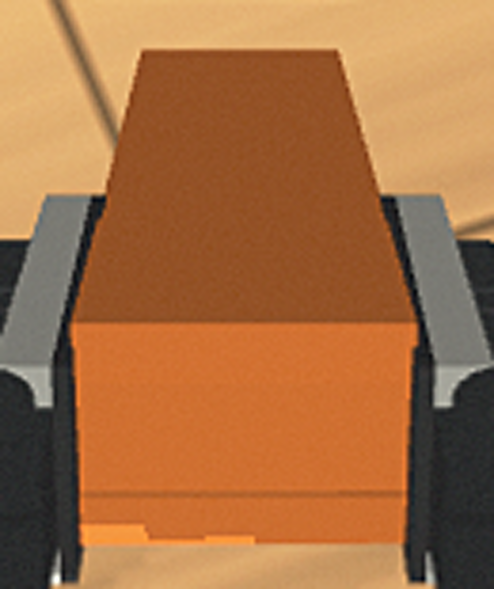

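```bash
cat > pnp.py <<'E'
from h import *
# corners: bottom near L,R ; top near L,R ; top far R,L (near = tool +x side; left = tool -y)
B=np.array([[2.75,-15,0],[2.75,15,0],[11.3,-15,95],[11.3,15,95],[-11.3,15,95],[-11.3,-15,95]])
from scipy.optimize import least_squares
def wfit(o,c,px,w=None):
    # wedge in tool frame: tool z down => wedge frame = flip about x(tool): wedge z=-tool z, y flipped; use tool-aligned: P=(x,y,ztip - z)
    T=R.from_euler('xyz',o['tool_rot'])
    def model(q):
        L=np.c_[B[:,0],B[:,1],20-(B[:,2]-75)] # about grasp: local with origin 20mm.. top at tool z=0 when q=0
        L=L-[0,0,20]
        L=R.from_rotvec([q[3],q[4],q[5]]).apply(L)+[q[0],q[1],q[2]]
        return proj(c,T.apply(L*1e-3)+o['tool_pos'])
    r=least_squares(lambda q:(model(q)-px).ravel(),[0,0,0,0,0,0],x_scale=[1,1,1,.01,.01,.01])
    return r.x,r.fun.reshape(-1,2)
E
python3 - <<'E'
import pickle
from pnp import *
o,c=pickle.load(open('w3.pkl','rb'))
f=lambda x,y:(220+x/3.8,210+y/3.8)
px=np.array([f(141,50),f(338,50),f(72,322),f(417,322),f(406,545),f(80,545)])
q,e=wfit(o,c,px);print(q.round(3));print(e.round(1))
Lt=R.from_rotvec(q[3:]).apply([0,0,75])+q[:3]; Lp=R.from_rotvec(q[3:]).apply([0,0,-20])+q[:3]
print('tip in tool',Lt,'top',Lp)
E
```

```text
[ 1.197e+00 -8.000e-02  3.451e+00  5.000e-03 -1.000e-03  4.000e-03]
[[ 0.1  0. ]
 [-0.1  0.1]
 [-0.2  0.3]
 [ 0.1  0.3]
 [ 0.5 -0.4]
 [-0.4 -0.4]]
tip in tool [ 1.12222113 -0.45298941 78.44978797] top [  1.21745425   0.0189008  -16.54899229]
```

Call:
step_arm(twist=[[0, 0, -0.03], [0, 0, -0.06], [0, 0, -0.1], [0, 0, -0.13], [0, 0.002, -0.16], [0.002, 0.004, -0.2], [0.004, 0.006, -0.23], [0.005, 0.009, -0.25], [0.005, 0.009, -0.25], [0.005, 0.009, -0.25], [0.005, 0.009, -0.25]], linear=[[-10, -29, 0], [-23, -69, 0], [-36, -109, 0], [-50, -149, 1], [-63, -189, 1], [-77, -229, 2], [-90, -269, 2], [-100, -301, 3], [-103, -312, 13], [-103, -312, 23], [-103, -312, 23]], gripper=[-1, -1, -1, -1, -1, -1, -1, -1, -1, -1, -1])

```text
time_s: 6.15
tool_pos: [0.5394, -0.0438, 0.2249]
tool_rot: [-3.141, -0.01, 3.037]
ft_force: [0.0, 0.0, -2.0]
finger_gap: 0.345
```

```bash
python3 - <<'E'
from bench import get_obs, eyes
import pickle,cv2
from h import *
o=get_obs();print(o['time_s'],o['tool_pos'],o['tool_rot'],o['finger_gap'],o['ft_force'])
print(cf(o['tool_pos'])*1e3)
c=eyes.camera('wrist');pickle.dump((o,c),open('w4.pkl','wb'));cv2.imwrite('pics/w4.png',cv2.resize(c['image'][180:400,190:380,::-1],None,fx=2.7,fy=2.7,interpolation=cv2.INTER_CUBIC));cv2.imwrite('pics/w4f.png',c['image'][:,:,::-1])
for n in ['scene','top']:
    c=eyes.camera(n);pickle.dump((o,c),open(n+'4.pkl','wb'));cv2.imwrite(f'pics/{n}4.png',cv2.resize(c['image'][130:260,240:340,::-1],None,fx=4.5,fy=4.5,interpolation=cv2.INTER_CUBIC))
E
```

```text
6.15 [ 0.5394391  -0.04378751  0.22491186] [-3.14110008 -0.00954007  3.03692877] 0.3448736775481394 [ 0.02601304  0.01608887 -1.98973526]
[-35.33991536   0.84834257 224.91186212]
```

View pics/w4f.png

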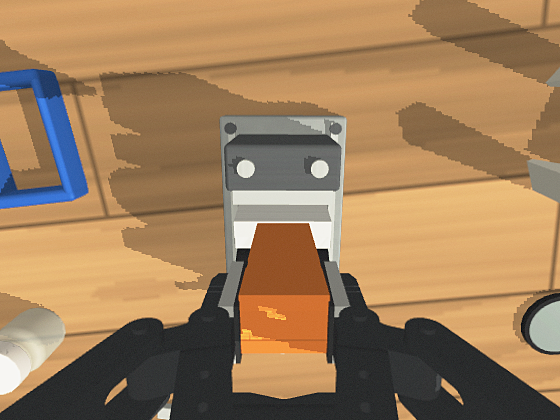

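View pics/w4.png

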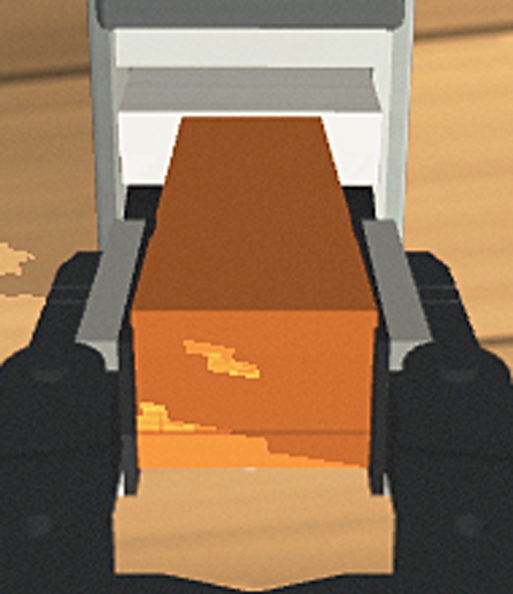

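View pics/scene4.png

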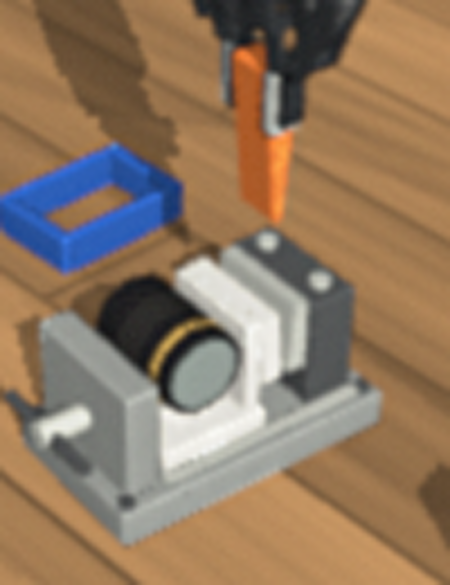

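```bash
python3 - <<'E'
import pickle
from pnp import *
o,c=pickle.load(open('w4.pkl','rb'))
f=lambda x,y:(190+x/2.7,180+y/2.7)
T=R.from_euler('xyz',o['tool_rot'])
P=onz(c,[f(113,28),f(382,28),f(125,68),f(380,68),f(118,110),f(383,110),f(122,185),f(376,185)],.1)
Q=T.inv().apply(P-o['tool_pos'])*1e3
print(Q.round(1));print(cf(P).round(4)*1e3)
px=np.array([f(183,117),f(321,117),f(132,309),f(378,310),f(370,468),f(138,468)])
q,e=wfit(o,c,px);print(q.round(3),e.round(1).tolist())
print('tip',R.from_rotvec(q[3:]).apply([0,0,75])+q[:3])
tipw=T.apply((R.from_rotvec(q[3:]).apply([0,0,75])+q[:3])*1e-3)+o['tool_pos'];print(tipw,cf(tipw)*1e3)
E
```

```text
[[ 11.5 -36.1 125. ]
 [ 11.6  33.1 125. ]
 [  0.8 -33.4 124.9]
 [  0.9  33.  124.9]
 [-10.7 -35.7 124.8]
 [-10.7  34.2 124.8]
 [-32.  -35.4 124.6]
 [-32.   33.1 124.6]]
[[-48.1 -35.3 100. ]
 [-48.1  33.9 100. ]
 [-37.4 -32.6 100. ]
 [-37.4  33.8 100. ]
 [-25.9 -34.9 100. ]
 [-25.8  35.  100. ]
 [ -4.5 -34.6 100. ]
 [ -4.5  33.9 100. ]]
[ 1.269e+00 -7.800e-02  3.366e+00  4.000e-03 -3.000e-03  4.000e-03] [[-0.3, -0.0], [0.3, 0.2], [-0.0, 0.4], [0.0, 0.2], [0.4, -0.3], [-0.4, -0.4]]
tip [ 1.05271441 -0.34236492 78.36561393]
[ 0.53760888 -0.04397831  0.14656004] [-37.14043477   0.46857206 146.56003526]
```

View pics/top4.png

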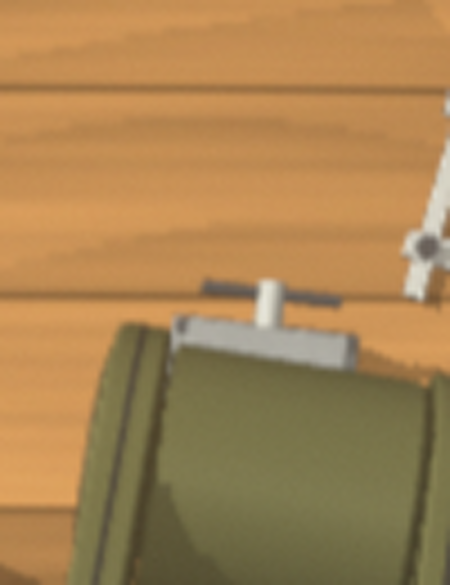

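```bash
cat > tm.py <<'E'
import sys
from bench import get_obs
from h import *
# args: tip x_cf,y_cf mm, tip z mm
o=get_obs();x,y,z=map(float,sys.argv[1:4])
Rw=R.from_euler('xyz',[np.pi,0,np.pi+YAW])
tip=CL*1e3+R.from_euler('z',YAW).apply([x,y,z])
off=[float(a) for a in sys.argv[4:7]] if len(sys.argv)>4 else [1.05,-.35,78.4]
P=tip-Rw.apply(off)
m=toolmove(o,P*1e-3,Rw)
T=R.from_euler('xyz',o['tool_rot'])
tn=o['tool_pos']*1e0+T.apply(np.array(off)*1e-3)
print(o['time_s'],'tip now cf',(cf(tn)*1e3).round(2),'F',o['ft_force'].round(2),'move',m[0].round(2),m[1].round(4),'gap',round(o['finger_gap']*85,1))
E
python3 tm.py -31.6 -.4 112
```

```text
6.3 tip now cf [-34.8    0.98 149.08] F [-0.33 -0.32 -1.15] move [-3.02 -1.44 37.06] [-0.0013 -0.0043  0.0017] gap 29.0
```

Call:
step_arm(twist=[[-0.001, -0.004, 0.002], [-0.001, -0.004, 0.002], [-0.001, -0.004, 0.002], [-0.001, -0.004, 0.002], [-0.001, -0.004, 0.002]], linear=[[-3, -1.4, 12], [-3, -1.4, 24], [-3, -1.4, 37], [-3, -1.4, 37], [-3, -1.4, 37]], gripper=[-1, -1, -1, -1, -1])

```text
time_s: 6.8
tool_pos: [0.5439, -0.0445, 0.1903]
tool_rot: [-3.141, -0.001, 3.038]
ft_force: [-0.2, -0.9, -0.4]
finger_gap: 0.348
```

```bash
python3 tm.py -31.6 -.4 70; python3 - <<'E'
from bench import get_obs, eyes
import pickle,cv2
o=get_obs()
c=eyes.camera('wrist');pickle.dump((o,c),open('w5.pkl','wb'));cv2.imwrite('pics/w5.png',cv2.resize(c['image'][180:400,190:380,::-1],None,fx=2.7,fy=2.7,interpolation=cv2.INTER_CUBIC))
c=eyes.camera('scene');pickle.dump((o,c),open('scene5.pkl','wb'));cv2.imwrite('pics/scene5.png',cv2.resize(c['image'][150:260,240:340,::-1],None,fx=5,fy=5,interpolation=cv2.INTER_CUBIC))
E
```

```text
6.8 tip now cf [-31.96   0.2  111.88] F [-0.2  -0.86 -0.44] move [-0.32 -0.61 41.88] [-0.0002 -0.0012  0.0005] gap 29.6
```

View pics/w5.png

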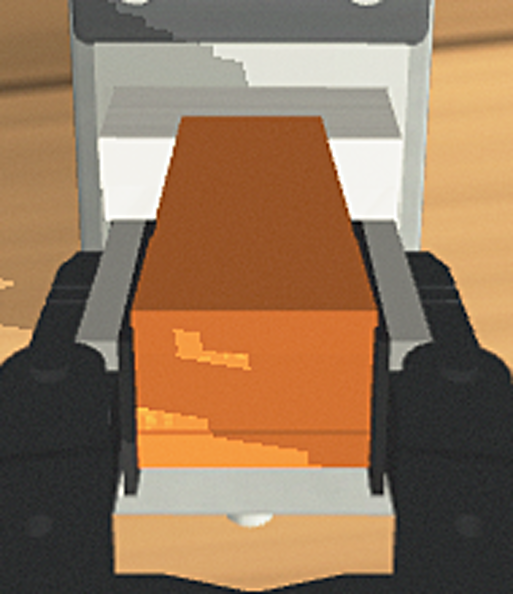

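View pics/scene5.png

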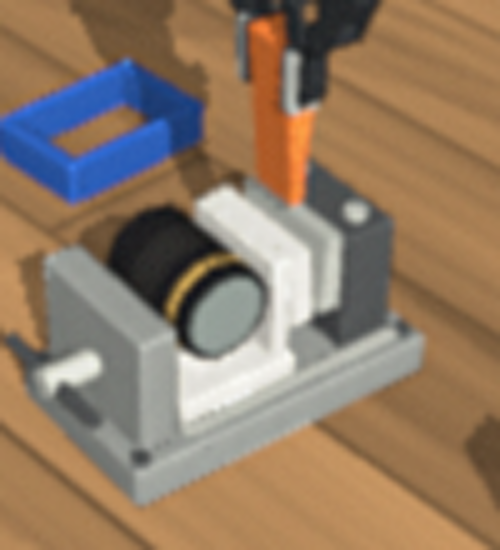

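```bash
python3 - <<'E'
import pickle
from pnp import *
o,c=pickle.load(open('w5.pkl','rb'))
f=lambda x,y:(190+x/2.7,180+y/2.7)
T=R.from_euler('xyz',o['tool_rot'])
P=onz(c,[f(110,87),f(390,87),f(98,137),f(403,137)],.1)
print((T.inv().apply(P-o['tool_pos'])*1e3).round(1).tolist());print((cf(P)*1e3).round(1).tolist())
px=np.array([f(183,117),f(322,117),f(132,309),f(378,310),f(370,468),f(138,468)])
q,e=wfit(o,c,px);print(q.round(3),'tip',R.from_rotvec(q[3:]).apply([0,0,75])+q[:3])
o,s=pickle.load(open('scene5.pkl','rb'))
g=lambda x,y:(240+x/5,150+y/5)
# scene: predicted tip & lips midpoints
for yaw in [0]:
    L=lambda x,y,z:CL+R.from_euler('z',YAW).apply(np.array([x,y,z])*1e-3)
    W=[L(-37.4,-35,100),L(-25.85,-35,100),L(-25.85,35,100),L(-34.7,-15.2,111.9),L(-29.2,-15.2,111.9),L(-29.2,15,111.9)]
    print((proj(s,W)-[240,150])*5)
E
```

```text
[[6.8, -32.3, 90.3], [6.8, 30.8, 90.3], [-5.2, -35.6, 90.3], [-5.2, 34.3, 90.3]]
[[-37.7, -31.8, 100.0], [-37.8, 31.3, 100.0], [-25.7, -35.0, 100.0], [-25.7, 34.8, 100.0]]
[ 1.318e+00 -4.600e-02  3.327e+00  2.000e-03 -3.000e-03  4.000e-03] tip [ 1.09885051 -0.2251507  78.32674883]
[[239.25841072 173.9222796 ]
 [221.88060113 181.04249798]
 [303.92963991 244.91269581]
 [258.34237023 174.2506214 ]
 [249.96691708 177.7024561 ]
 [285.66509903 204.9985919 ]]
```

Call:
step_arm(twist=[[0, -0.001, 0], [0, -0.001, 0], [0, -0.001, 0], [0, -0.001, 0], [0, -0.001, 0], [0, -0.001, 0], [0, -0.001, 0]], linear=[[-0.3, -0.5, 3], [-0.3, -0.5, 10], [-0.3, -0.5, 18], [-0.3, -0.5, 26], [-0.3, -0.5, 34], [-0.3, -0.5, 39], [-0.3, -0.5, 39]], gripper=[-1, -1, -1, -1, -1, -1, -1])

```text
time_s: 7.6
tool_pos: [0.5441, -0.0454, 0.1508]
tool_rot: [-3.141, -0.001, 3.038]
ft_force: [-0.4, -0.2, -1.7]
finger_gap: 0.345
```

```bash
python3 tm.py -31.7 -.2 66
```

```text
7.6 tip now cf [-31.65  -0.6   72.44] F [-0.35 -0.18 -1.74] move [0.09 0.39 6.44] [-0.0002 -0.0006  0.0001] gap 29.3
```

Call:
step_arm(twist=[[0, 0, 0], [0, 0, 0], [0, 0, 0], [0, 0, 0], [0, 0, 0]], linear=[[0, 0.3, 1], [0, 0.3, 2], [0, 0.3, 3], [0, 0.3, 4], [0, 0.3, 4]], gripper=[-1, -1, -1, -1, -1])

```text
time_s: 8.1
tool_pos: [0.5441, -0.0451, 0.1469]
tool_rot: [-3.141, -0.001, 3.038]
ft_force: [-0.6, -0.2, -1.5]
finger_gap: 0.349
```

Call:
step_arm(twist=[[0, 0, 0], [0, 0, 0], [0, 0, 0]], linear=[[0, 0, 1], [0, 0, 1.5], [0, 0, 1.5]], gripper=[-1, -1, -1])

```text
time_s: 8.4
tool_pos: [0.5441, -0.0451, 0.1454]
tool_rot: [-3.141, -0.0, 3.038]
ft_force: [-0.8, -0.2, -1.0]
finger_gap: 0.345
```

```bash
python3 tm.py -31.7 -.2 64
```

```text
8.4 tip now cf [-31.63  -0.29  66.96] F [-0.84 -0.17 -0.99] move [0.1  0.07 2.96] [-0.0002 -0.0004  0.    ] gap 29.4
```

Call:
step_arm(twist=[[0, 0, 0], [0, 0, 0], [0, 0, 0]], linear=[[0, 0, 0.7], [0, 0, 1], [0, 0, 1]], gripper=[-1, -1, -1])

```text
time_s: 8.7
tool_pos: [0.5442, -0.0451, 0.1443]
tool_rot: [-3.141, -0.0, 3.038]
ft_force: [0.5, 0.6, -1.3]
finger_gap: 0.35
```

Call:
step_arm(twist=[[0, 0, 0], [0, 0, 0], [0, 0, 0]], linear=[[0, 0, 0.7], [0, 0, 1], [0, 0, 1]], gripper=[-1, -1, -1])

```text
time_s: 9.0
tool_pos: [0.5443, -0.0451, 0.1433]
tool_rot: [-3.141, -0.0, 3.038]
ft_force: [1.1, -0.4, -1.8]
finger_gap: 0.346
```

```bash
python3 tm.py -31.7 -.2 64
```

```text
9.0 tip now cf [-31.44  -0.32  64.92] F [ 1.14 -0.37 -1.76] move [0.27 0.1  0.92] [-0.0002 -0.0002  0.    ] gap 29.4
```

Call:
step_arm(twist=[[0, 0, 0], [0, 0, 0], [0, 0, 0]], linear=[[-0.2, 0, 0.7], [-0.2, 0, 1], [-0.2, 0, 1]], gripper=[-1, -1, -1])

```text
time_s: 9.3
tool_pos: [0.5444, -0.0451, 0.1422]
tool_rot: [-3.141, -0.0, 3.038]
ft_force: [0.6, -0.1, -1.7]
finger_gap: 0.345
```

Call:
step_arm(twist=[[0, 0, 0], [0, 0, 0], [0, 0, 0]], linear=[[0, 0, 0.7], [0, 0, 1], [0, 0, 1]], gripper=[-1, -1, -1])

```text
time_s: 9.6
tool_pos: [0.5445, -0.0451, 0.1412]
tool_rot: [-3.141, -0.0, 3.038]
ft_force: [-0.1, -0.5, -1.6]
finger_gap: 0.347
```

```bash
python3 tm.py -31.7 -.2 64;python3 - <<'E'
from bench import get_obs, eyes
import pickle,cv2
o=get_obs()
c=eyes.camera('wrist');pickle.dump((o,c),open('w6.pkl','wb'));cv2.imwrite('pics/w6.png',cv2.resize(c['image'][180:400,190:380,::-1],None,fx=2.7,fy=2.7,interpolation=cv2.INTER_CUBIC))
c=eyes.camera('scene');pickle.dump((o,c),open('scene6.pkl','wb'));cv2.imwrite('pics/scene6.png',cv2.resize(c['image'][150:260,240:340,::-1],None,fx=5,fy=5,interpolation=cv2.INTER_CUBIC))
E
```

```text
9.6 tip now cf [-31.3   -0.29  62.75] F [-0.14 -0.49 -1.65] move [ 0.43  0.08 -1.25] [-0.0002 -0.0004  0.    ] gap 29.5
```

View pics/w6.png

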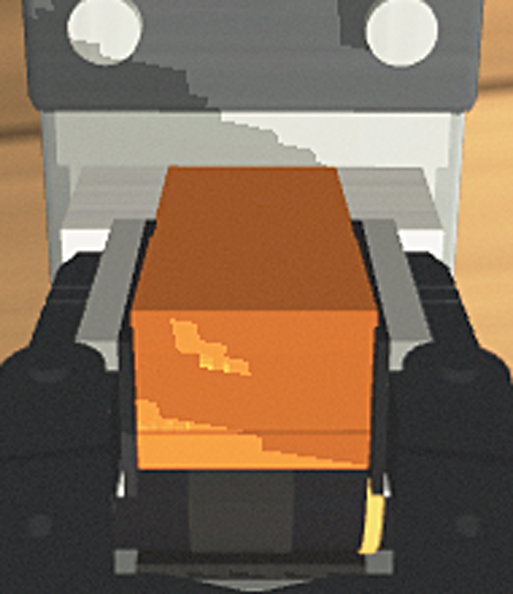

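View pics/scene6.png

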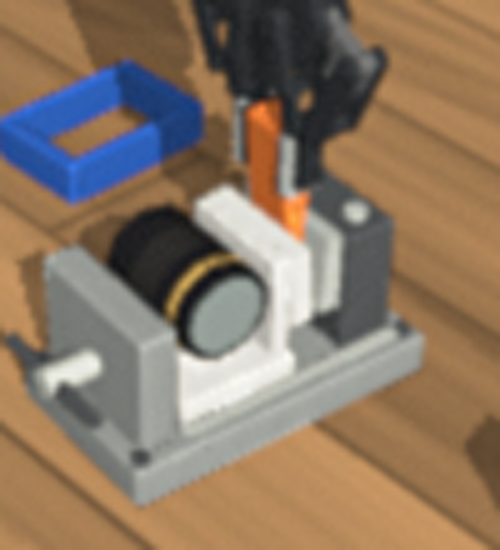

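```bash
python3 - <<'E'
import pickle
from pnp import *
o,c=pickle.load(open('w6.pkl','rb'))
f=lambda x,y:(190+x/2.7,180+y/2.7)
P=onz(c,[f(58,165),f(450,165),f(62,229),f(445,229)],.1);print((cf(P)*1e3).round(1).tolist())
T=R.from_euler('xyz',o['tool_rot'])
print((T.inv().apply(P-o['tool_pos'])*1e3).round(1).tolist())
E
```

```text
[[-38.2, -34.8, 100.0], [-38.2, 35.0, 100.0], [-25.7, -34.8, 100.0], [-25.7, 34.9, 100.0]]
[[8.0, -34.9, 41.2], [8.0, 35.0, 41.1], [-4.5, -34.9, 41.2], [-4.5, 34.8, 41.1]]
```

Call:
step_arm(twist=[[0, 0, 0], [0, 0, 0], [0, 0, 0]], linear=[[0, 0, 0.7], [0, 0, 1], [0, 0, 1]], gripper=[-1, -1, -1])

```text
time_s: 10.0
tool_pos: [0.5445, -0.0451, 0.1402]
tool_rot: [-3.141, -0.0, 3.038]
ft_force: [0.6, 0.9, -1.7]
finger_gap: 0.345
```

Call:
step_arm(twist=[[0, 0, 0], [0, 0, 0], [0, 0, 0]], linear=[[0.2, 0, 0.7], [0.2, 0, 1], [0.2, 0, 1]], gripper=[-1, -1, -1])

```text
time_s: 10.3
tool_pos: [0.5446, -0.0451, 0.1392]
tool_rot: [-3.141, 0.0, 3.038]
ft_force: [1.0, -0.1, -0.6]
finger_gap: 0.349
```

Call:
step_arm(twist=[[0, 0, 0], [0, 0, 0], [0, 0, 0]], linear=[[0, 0, 0.7], [0, 0, 1], [0, 0, 1]], gripper=[-1, -1, -1])

```text
time_s: 10.6
tool_pos: [0.5446, -0.0451, 0.1382]
tool_rot: [-3.141, 0.0, 3.038]
ft_force: [1.8, -0.1, -0.9]
finger_gap: 0.347
```

Call:
step_arm(twist=[[0, 0, 0], [0, 0, 0], [0, 0, 0], [0, 0, 0], [0, 0, 0], [0, 0, 0], [0, 0, 0]], linear=[[0, 0, 0], [0, 0, 0], [0, 0, 0], [0, 0, 0], [0, 0, 0], [0, 0, 0], [0, 0, 0]], gripper=[-0.25, -0.2, -0.1, 0, 0.1, 0.2, 0.2])

```text
time_s: 11.3
tool_pos: [0.5446, -0.0451, 0.1382]
tool_rot: [-3.141, 0.0, 3.038]
ft_force: [-0.7, 0.2, 0.3]
finger_gap: 0.596
```

```bash
python3 tm.py -31.7 -.2 64;python3 - <<'E'
from bench import get_obs, eyes
import pickle,cv2
o=get_obs()
c=eyes.camera('wrist');pickle.dump((o,c),open('w7.pkl','wb'));cv2.imwrite('pics/w7.png',cv2.resize(c['image'][180:400,190:380,::-1],None,fx=2.7,fy=2.7,interpolation=cv2.INTER_CUBIC))
c=eyes.camera('scene');pickle.dump((o,c),open('scene7.pkl','wb'));cv2.imwrite('pics/scene7.png',cv2.resize(c['image'][150:260,240:340,::-1],None,fx=5,fy=5,interpolation=cv2.INTER_CUBIC))
E
```

```text
11.3 tip now cf [-31.06  -0.32  59.8 ] F [-0.71  0.19  0.25] move [ 0.61  0.1  -4.2 ] [-0.0002  0.0004  0.    ] gap 50.7
```

View pics/w7.png

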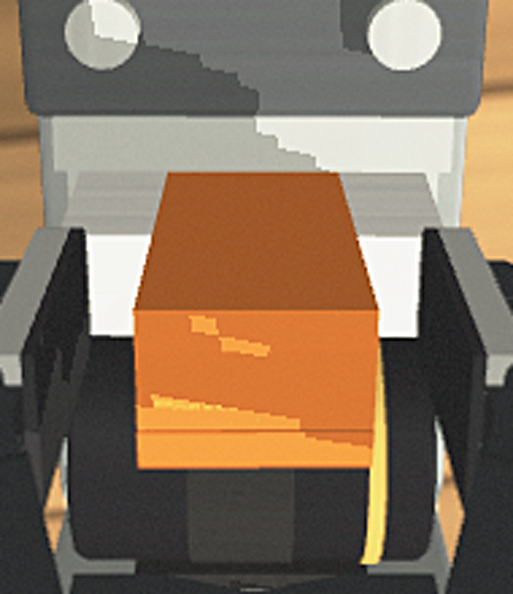

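View pics/scene7.png

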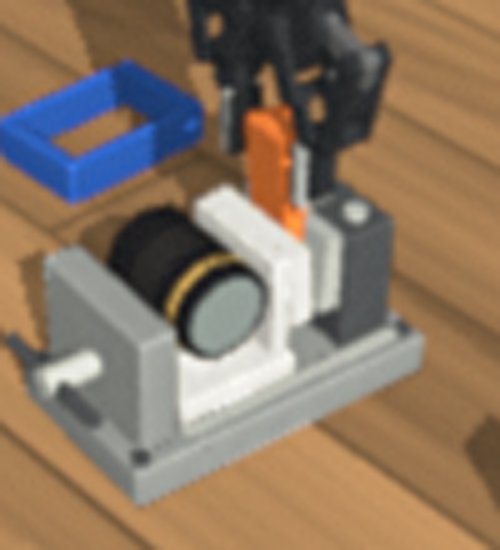

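Call:
step_arm(twist=[[0, 0, 0], [0, 0, 0], [0, 0, 0], [0, 0, 0], [0, 0, 0], [0, 0, 0], [0, 0, 0], [0, 0, 0], [0, 0, 0]], linear=[[0, 0, -10], [0, 0, -30], [0, 0, -50], [0, 0, -60], [0.5, 0.1, -60], [1, 0.1, -60], [1.2, 0.1, -60], [1.2, 0.1, -60], [1.2, 0.1, -60]], gripper=[0.2, 0.2, 0.2, 0.2, -1, -1, -1, -1, -1])

```text
time_s: 12.3
tool_pos: [0.543, -0.0448, 0.1974]
tool_rot: [-3.141, -0.001, 3.038]
ft_force: [-0.0, 0.0, 0.0]
finger_gap: -0.001
```

```bash
python3 - <<'E'
from bench import get_obs, eyes
from h import *
import pickle,cv2
o=get_obs();print(o['time_s'],o['tool_pos'],o['tool_rot'],o['ft_force'],o['finger_gap'],cf(o['tool_pos']))
c=eyes.camera('wrist');pickle.dump((o,c),open('w8.pkl','wb'));cv2.imwrite('pics/w8.png',cv2.resize(c['image'][100:400,160:400,::-1],None,fx=2,fy=2,interpolation=cv2.INTER_CUBIC))
c=eyes.camera('scene');pickle.dump((o,c),open('scene8.pkl','wb'));cv2.imwrite('pics/scene8.png',cv2.resize(c['image'][130:260,240:340,::-1],None,fx=4.5,fy=4.5,interpolation=cv2.INTER_CUBIC))
E
```

```text
12.3 [ 0.54298141 -0.04484218  0.19743304] [-3.14143212e+00 -1.10979719e-03  3.03755926e+00] [-0.00473247  0.03808304  0.01909268] -0.0005768411266223934 [-3.17072557e-02  1.67113714e-04  1.97433045e-01]
```

View pics/w8.png

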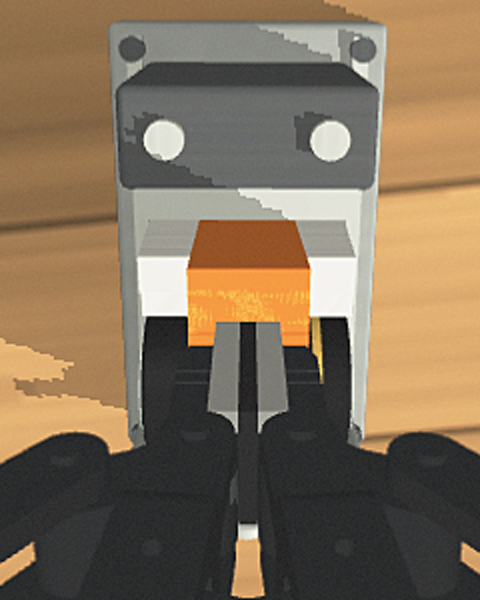

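View pics/scene8.png

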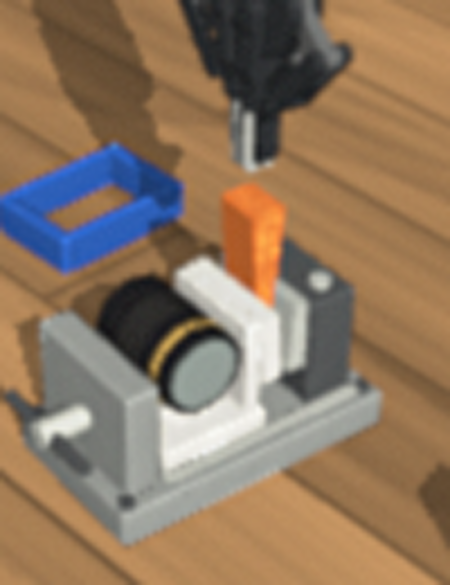

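```bash
python3 - <<'E'
import pickle
from h import *
o,c=pickle.load(open('w8.pkl','rb'))
f=lambda x,y:(160+x/2,100+y/2)
T=R.from_euler('xyz',o['tool_rot'])
for z in [.15,.154,.157]:
    P=onz(c,[f(188,268),f(309,268),f(309,346),f(189,346)],z);Q=T.inv().apply(P-o['tool_pos'])*1e3
    print(Q.round(1).tolist(),Q.mean(0),Q[1,1]-Q[0,1])
P=onz(c,[f(138,257),f(356,257),f(120,222),f(376,222)],.1);print((cf(P)*1e3).round(1).tolist())
E
```

```text
[[9.3, -14.9, 47.4], [9.3, 15.2, 47.4], [-12.2, 15.7, 47.4], [-12.2, -15.1, 47.4]] [-1.45699154  0.21700925 47.43142271] 30.05892257448479
[[10.8, -14.5, 43.4], [10.8, 14.8, 43.4], [-10.1, 15.3, 43.4], [-10.1, -14.8, 43.4]] [ 0.34192692  0.20464033 43.43341861] 29.36121040060045
[[12.0, -14.3, 40.4], [12.0, 14.5, 40.4], [-8.6, 15.1, 40.4], [-8.6, -14.5, 40.4]] [ 1.69111576  0.19536364 40.43491554] 28.837926270187204
[[-25.4, -34.8, 100.0], [-25.5, 34.7, 100.0], [-37.2, -40.0, 100.0], [-37.2, 40.5, 100.0]]
```

Call:
step_arm(twist=[[0, 0, 0], [0, 0, 0], [0, 0, 0], [0, 0, 0], [0, 0, 0], [0, 0, 0]], linear=[[0, 0, 8], [0, 0, 15], [0, 0, 20], [0, 0, 22], [0, 0, 22], [0, 0, 22]], gripper=[-1, -1, -1, -1, -1, -1])

```text
time_s: 13.0
tool_pos: [0.5433, -0.0449, 0.1757]
tool_rot: [-3.141, -0.0, 3.038]
ft_force: [0.5, 0.2, 0.1]
finger_gap: -0.003
```

Call:
step_arm(twist=[[0, 0, 0], [0, 0, 0], [0, 0, 0]], linear=[[0, 0, 0.5], [0, 0, 1], [0, 0, 1]], gripper=[-1, -1, -1])

```text
time_s: 13.3
tool_pos: [0.5434, -0.0449, 0.1748]
tool_rot: [-3.141, -0.0, 3.038]
ft_force: [-0.2, -0.0, 0.2]
finger_gap: -0.002
```

Call:
step_arm(twist=[[0, 0, 0], [0, 0, 0], [0, 0, 0]], linear=[[0, 0, 0.5], [0, 0, 1], [0, 0, 1]], gripper=[-1, -1, -1])

```text
time_s: 13.6
tool_pos: [0.5433, -0.0449, 0.1738]
tool_rot: [-3.141, -0.0, 3.038]
ft_force: [-0.5, 0.5, -0.6]
finger_gap: -0.001
```

Call:
step_arm(twist=[[0, 0, 0], [0, 0, 0], [0, 0, 0]], linear=[[0, 0, 0.5], [0, 0, 1], [0, 0, 1]], gripper=[-1, -1, -1])

```text
time_s: 13.9
tool_pos: [0.5434, -0.045, 0.1731]
tool_rot: [-3.141, 0.0, 3.038]
ft_force: [-1.2, 0.1, 2.9]
finger_gap: 0.0
```

Call:
step_arm(twist=[[0, 0, 0], [0, 0, 0], [0, 0, 0]], linear=[[0, 0, 0.5], [0, 0, 1], [0, 0, 1]], gripper=[-1, -1, -1])

```text
time_s: 14.2
tool_pos: [0.5435, -0.0451, 0.1725]
tool_rot: [-3.141, 0.001, 3.038]
ft_force: [-1.4, 0.7, 4.0]
finger_gap: 0.003
```

Call:
step_arm(twist=[[0, 0, 0], [0, 0, 0], [0, 0, 0]], linear=[[0, 0, 0.5], [0, 0, 1], [0, 0, 1]], gripper=[-1, -1, -1])

```text
time_s: 14.5
tool_pos: [0.5435, -0.0451, 0.1718]
tool_rot: [-3.141, 0.001, 3.038]
ft_force: [-1.7, -0.2, 4.9]
finger_gap: 0.0
```

Call:
step_arm(twist=[[0, 0, 0], [0, 0, 0], [0, 0, 0], [0, 0, 0], [0, 0, 0]], linear=[[0, 0, 0.8], [0, 0, 1.4], [0, 0, 2.0], [0, 0, 2.5], [0, 0, 2.5]], gripper=[-1, -1, -1, -1, -1])

```text
time_s: 15.0
tool_pos: [0.5437, -0.0452, 0.1697]
tool_rot: [-3.141, 0.002, 3.038]
ft_force: [-1.0, -0.3, 5.2]
finger_gap: 0.001
```

Call:
step_arm(twist=[[0, 0, 0], [0, 0, 0], [0, 0, 0], [0, 0, 0], [0, 0, 0]], linear=[[0, 0, 0.8], [0, 0, 1.4], [0, 0, 2.0], [0, 0, 2.5], [0, 0, 2.5]], gripper=[-1, -1, -1, -1, -1])

```text
time_s: 15.5
tool_pos: [0.5439, -0.0452, 0.1675]
tool_rot: [-3.141, 0.002, 3.038]
ft_force: [-1.5, 0.6, 4.2]
finger_gap: -0.001
```

Call:
step_arm(twist=[[0, 0, 0], [0, 0, 0], [0, 0, 0], [0, 0, 0], [0, 0, 0]], linear=[[0, 0, 0.8], [0, 0, 1.4], [0, 0, 2.0], [0, 0, 2.5], [0, 0, 2.5]], gripper=[-1, -1, -1, -1, -1])

```text
time_s: 16.0
tool_pos: [0.544, -0.0452, 0.1654]
tool_rot: [-3.141, 0.003, 3.038]
ft_force: [-1.8, 0.8, 4.4]
finger_gap: -0.003
```

Call:
step_arm(twist=[[0, 0, 0], [0, 0, 0], [0, 0, 0], [0, 0, 0]], linear=[[0, 0, 0.6], [0, 0, 1.1], [0, 0, 1.5], [0, 0, 1.5]], gripper=[-1, -1, -1, -1])

```text
time_s: 16.4
tool_pos: [0.5441, -0.0452, 0.1642]
tool_rot: [-3.141, 0.003, 3.038]
ft_force: [-1.1, 0.9, 5.5]
finger_gap: 0.0
```

```bash
python3 - <<'E'
from bench import get_obs, eyes
import pickle,cv2
o=get_obs();print(o['time_s'],o['tool_pos'],o['ft_force'])
c=eyes.camera('wrist');pickle.dump((o,c),open('w9.pkl','wb'));cv2.imwrite('pics/w9.png',cv2.resize(c['image'][100:400,160:400,::-1],None,fx=2,fy=2,interpolation=cv2.INTER_CUBIC))
E
```

```text
16.4 [ 0.54413761 -0.04516679  0.16417031] [-1.07336274  0.93446549  5.46555388]
```

View pics/w9.png

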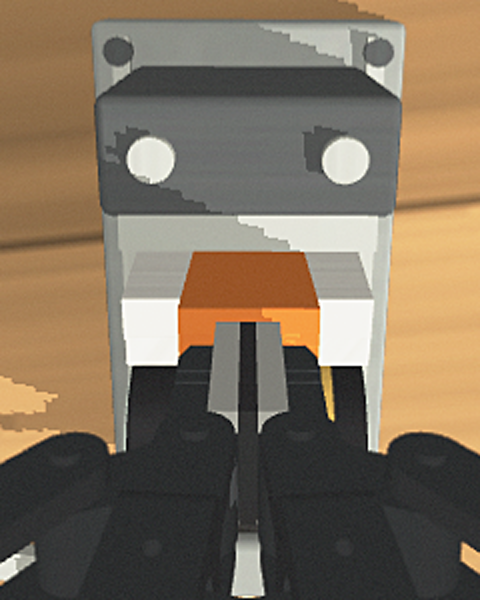

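Call:
step_arm(twist=[[0, 0, 0], [0, 0, 0], [0, 0, 0], [0, 0, 0]], linear=[[0, 0, 0.7], [0, 0, 1.3], [0, 0, 2], [0, 0, 2]], gripper=[-1, -1, -1, -1])

```text
time_s: 16.85
tool_pos: [0.5443, -0.0452, 0.1625]
tool_rot: [-3.141, 0.004, 3.038]
ft_force: [-1.5, 0.4, 4.7]
finger_gap: -0.001
```

Call:
step_arm(twist=[[0, 0, 0], [0, 0, 0], [0, 0, 0], [0, 0, 0]], linear=[[0, 0, 0.6], [0, 0, 1.1], [0, 0, 1.5], [0, 0, 1.5]], gripper=[-1, -1, -1, -1])

```text
time_s: 17.25
tool_pos: [0.5444, -0.0452, 0.1613]
tool_rot: [-3.141, 0.004, 3.038]
ft_force: [-0.9, -0.5, 5.4]
finger_gap: 0.004
```

Call:
step_arm(twist=[[0, 0, 0], [0, 0, 0], [0, 0, 0]], linear=[[0, 0, 0.6], [0, 0, 1.1], [0, 0, 1.4]], gripper=[-1, -1, -1])

```text
time_s: 17.55
tool_pos: [0.5445, -0.0451, 0.1603]
tool_rot: [-3.141, 0.005, 3.038]
ft_force: [-1.4, 0.5, 5.6]
finger_gap: -0.0
```

Call:
step_arm(twist=[[0, 0, 0], [0, 0, 0], [0, 0, 0]], linear=[[0, 0, 0.6], [0, 0, 1.2], [0, 0, 1.2]], gripper=[-1, -1, -1])

```text
time_s: 17.85
tool_pos: [0.5445, -0.0451, 0.1594]
tool_rot: [-3.141, 0.005, 3.038]
ft_force: [-1.6, -0.3, 5.0]
finger_gap: -0.003
```

Call:
step_arm(twist=[[0, 0, 0], [0, 0, 0], [0, 0, 0]], linear=[[0, 0, 0.6], [0, 0, 1.2], [0, 0, 1.2]], gripper=[-1, -1, -1])

```text
time_s: 18.15
tool_pos: [0.5446, -0.0451, 0.1584]
tool_rot: [-3.141, 0.005, 3.038]
ft_force: [-1.9, 0.4, 5.3]
finger_gap: -0.001
```

Call:
step_arm(twist=[[0, 0, 0], [0, 0, 0], [0, 0, 0]], linear=[[0, 0, 0.6], [0, 0, 1.2], [0, 0, 1.2]], gripper=[-1, -1, -1])

```text
time_s: 18.45
tool_pos: [0.5447, -0.0451, 0.1575]
tool_rot: [-3.141, 0.006, 3.038]
ft_force: [-1.0, -0.4, 5.1]
finger_gap: -0.004
```

Call:
step_arm(twist=[[0, 0, 0], [0, 0, 0], [0, 0, 0]], linear=[[0, 0, 0.6], [0, 0, 1.2], [0, 0, 1.2]], gripper=[-1, -1, -1])

```text
time_s: 18.75
tool_pos: [0.5448, -0.0451, 0.1566]
tool_rot: [-3.141, 0.006, 3.038]
ft_force: [-1.5, 0.2, 5.5]
finger_gap: -0.003
```

Call:
step_arm(twist=[[0, 0, 0], [0, 0, 0], [0, 0, 0]], linear=[[0, 0, 0.6], [0, 0, 1.2], [0, 0, 1.2]], gripper=[-1, -1, -1])

```text
time_s: 19.05
tool_pos: [0.5449, -0.0451, 0.1557]
tool_rot: [-3.141, 0.006, 3.037]
ft_force: [-0.7, 0.9, 5.2]
finger_gap: -0.003
```

Call:
step_arm(twist=[[0, 0, 0], [0, 0, 0], [0, 0, 0]], linear=[[0, 0, 0.6], [0, 0, 1.2], [0, 0, 1.2]], gripper=[-1, -1, -1])

```text
time_s: 19.35
tool_pos: [0.545, -0.0451, 0.1548]
tool_rot: [-3.141, 0.007, 3.038]
ft_force: [-1.7, -0.1, 3.5]
finger_gap: 0.001
```

Call:
step_arm(twist=[[0, 0, 0], [0, 0, 0], [0, 0, 0]], linear=[[0, 0, 0.6], [0, 0, 1.2], [0, 0, 1.2]], gripper=[-1, -1, -1])

```text
time_s: 19.65
tool_pos: [0.545, -0.0451, 0.1539]
tool_rot: [-3.141, 0.007, 3.038]
ft_force: [-1.1, -0.9, 5.5]
finger_gap: -0.002
```

Call:
step_arm(twist=[[0, 0, 0], [0, 0, 0], [0, 0, 0]], linear=[[0, 0, 0.6], [0, 0, 1.2], [0, 0, 1.2]], gripper=[-1, -1, -1])

```text
time_s: 19.95
tool_pos: [0.5451, -0.0451, 0.153]
tool_rot: [-3.141, 0.007, 3.038]
ft_force: [-2.4, 0.1, 5.2]
finger_gap: 0.002
```

Call:
step_arm(twist=[[0, 0, 0], [0, 0, 0], [0, 0, 0]], linear=[[0, 0, 0.6], [0, 0, 1.2], [0, 0, 1.2]], gripper=[-1, -1, -1])

```text
time_s: 20.25
tool_pos: [0.5452, -0.045, 0.1521]
tool_rot: [-3.141, 0.008, 3.038]
ft_force: [-0.9, 0.6, 4.4]
finger_gap: -0.001
```

Call:
step_arm(twist=[[0, 0, 0], [0, 0, 0], [0, 0, 0]], linear=[[0, 0, 0.6], [0, 0, 1.2], [0, 0, 1.2]], gripper=[-1, -1, -1])

```text
time_s: 20.55
tool_pos: [0.5452, -0.045, 0.1512]
tool_rot: [-3.141, 0.008, 3.038]
ft_force: [-1.5, 1.0, 6.0]
finger_gap: 0.001
```

Call:
step_arm(twist=[[0, 0, 0], [0, 0, 0], [0, 0, 0]], linear=[[0, 0, 0.6], [0, 0, 1.2], [0, 0, 1.2]], gripper=[-1, -1, -1])

```text
time_s: 20.85
tool_pos: [0.5453, -0.045, 0.1511]
tool_rot: [-3.141, 0.009, 3.038]
ft_force: [-2.4, 0.5, 10.3]
finger_gap: 0.0
```

Call:
step_arm(twist=[[0, 0, 0], [0, 0, 0], [0, 0, 0]], linear=[[0, 0, 0.6], [0, 0, 1.2], [0, 0, 1.2]], gripper=[-1, -1, -1])

```text
time_s: 21.15
tool_pos: [0.5453, -0.045, 0.1511]
tool_rot: [-3.141, 0.009, 3.038]
ft_force: [-2.9, 0.0, 11.0]
finger_gap: 0.001
```

Call:
step_arm(twist=[[0, 0, 0], [0, 0, 0], [0, 0, 0], [0, 0, 0]], linear=[[0, 0, 1.2], [0, 0, 1.5], [0, 0, 1.7], [0, 0, 1.7]], gripper=[-1, -1, -1, -1])

```text
time_s: 21.55
tool_pos: [0.5453, -0.045, 0.1511]
tool_rot: [-3.141, 0.01, 3.038]
ft_force: [-4.8, 0.3, 13.9]
finger_gap: 0.003
```

Call:
step_arm(twist=[[0, 0, 0], [0, 0, 0], [0, 0, 0], [0, 0, 0]], linear=[[0.1, 0, 1.4], [0.2, 0, 1.7], [0.2, 0, 1.9], [0.2, 0, 1.9]], gripper=[-1, -1, -1, -1])

```text
time_s: 21.95
tool_pos: [0.5453, -0.045, 0.151]
tool_rot: [-3.141, 0.012, 3.038]
ft_force: [-5.0, 1.2, 15.3]
finger_gap: -0.002
```

Call:
step_arm(twist=[[0, 0, 0], [0, 0, 0], [0, 0, 0], [0, 0, 0], [0, 0, 0], [0, 0, 0], [0, 0, 0], [0, 0, 0], [0, 0, 0]], linear=[[0.2, 0, 1], [0.1, 0, 0], [0, 0, -1], [0, 0, -4], [0, 0, -15], [0, 0, -35], [0, 0, -60], [0, 0, -80], [0, 0, -80]], gripper=[-1, -1, -1, -1, -1, -1, -1, -1, -1])

```text
time_s: 22.85
tool_pos: [0.5466, -0.0452, 0.2347]
tool_rot: [-3.141, 0.019, 3.038]
ft_force: [-0.1, -0.1, 0.2]
finger_gap: -0.001
```

```bash
python3 - <<'E'
from bench import get_obs, eyes
import pickle,cv2
o=get_obs();print(o['time_s'],o['tool_pos'],o['tool_rot'],o['ft_force'])
c=eyes.camera('wrist');pickle.dump((o,c),open('w10.pkl','wb'));cv2.imwrite('pics/w10.png',cv2.resize(c['image'][100:400,160:400,::-1],None,fx=2,fy=2,interpolation=cv2.INTER_CUBIC))
c=eyes.camera('scene');pickle.dump((o,c),open('scene10.pkl','wb'));cv2.imwrite('pics/scene10.png',cv2.resize(c['image'][130:260,240:340,::-1],None,fx=4.5,fy=4.5,interpolation=cv2.INTER_CUBIC))
E
```

```text
22.85 [ 0.54662875 -0.04518622  0.23467496] [-3.14056214  0.01901864  3.03775772] [-0.11309395 -0.14632505  0.17435044]
```

View pics/w10.png

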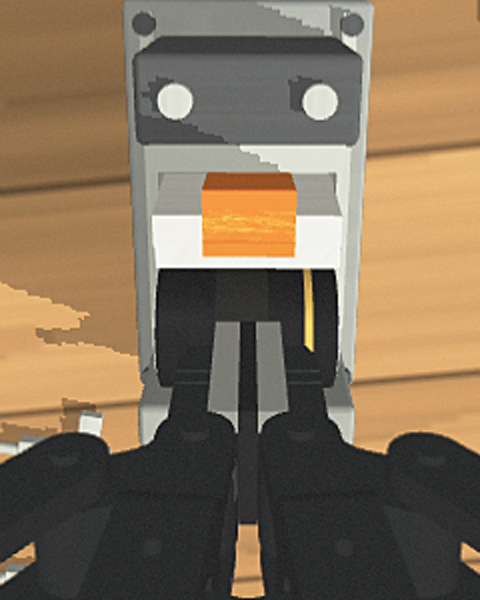

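View pics/scene10.png

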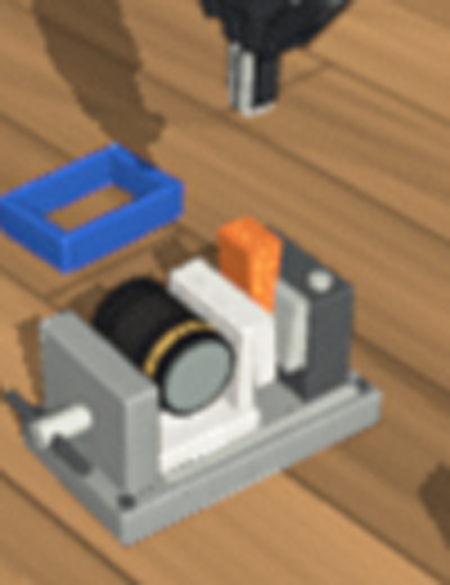

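```bash
python3 - <<'E'
import pickle
from h import *
o,c=pickle.load(open('w10.pkl','rb'))
f=lambda x,y:(160+x/2,100+y/2)
P=onz(c,[f(152,214),f(343,214),f(133,174),f(362,174)],.1);print((cf(P)*1e3).round(1).tolist())
W=onz(c,[f(202,189),f(297,189),f(296,257),f(203,257)],.134);print((cf(W)*1e3).round(1).tolist())
from bench import finish_job,get_obs
print(get_obs()['ft_force']);print(finish_job())
E
```

```text
[[-22.0, -34.9, 100.0], [-22.1, 35.0, 100.0], [-37.1, -41.1, 100.0], [-37.2, 41.2, 100.0]]
[[-41.4, -14.3, 134.0], [-41.4, 15.6, 134.0], [-18.5, 15.8, 134.0], [-18.5, -14.4, 134.0]]
[-0.07381131 -0.69257725 -0.32155892]
the job is handed in; nothing more can be done
None
```

I took the orange wedge from the rack, stood it thin end down in the middle of the gap and let go. I then pressed it down with the closed fingertips until the cradle reached its end stop. The job is handed in; no verdict was reported.

- **Driving:** The wedge slid at about 5 N for roughly 22 mm, then stopped dead. I raised the push to about 15 N at the last reading, below the 25 N limit. Up to about 5 N of sideways force came with it.
- **Last camera check:** The cradle lip had moved about 3.7 mm, to x ≈ -22 mm in my estimate of the clamp frame. The wedge is upright and square, and about 0.7 mm off the middle along the gap. The gripper is clear of everything and the wrist force is about zero.
- **Not checked:**
  - I could not measure the squeeze left after letting go; I judged it from the 15 N push and the hard stop.
  - My clamp frame may be off by about 2 mm in x. So the hard stop, rather than the camera, is my evidence that the cradle is at its end stop.
- **Other items:** I did not touch them, and nothing looked out of place in the pictures, but I did not measure their positions at the end.

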